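Start the demo for the grey pail on the shop display

TASK

Start this shop display's demo for the grey steel pail: with a fingertip gently press the white button in front of the pail all the way down for a moment and let it come up, then do the same with the green start button and draw back. Press no other white button, and leave the pail, the black canister, the basket and the carton standing where they are.

Things in the scene. Friction and masses are not known exactly. Their poses are not given: they have to be found in the camera images.
- podium: Fixed red slab with black edges, 260 (x) by 400 mm (y), top at 30 mm. Origin on its underside below the middle white button; x away from the robot (slab from -50 to +210 mm), y left, z up. Three white buttons in a row on its near black strip, at y = +120, 0, -120 mm. About 140 mm behind each (podium +x) stands one article in its bay; white lines at y = +-60 mm part the bays.
- pail: Loose open grey steel pail, 94 mm wide at the rim and 90 mm tall, with a thin upright wire handle to 131 mm. Origin at the centre of its underside, z up. It stands in any one of the three bays.
- canister: Loose black lidded canister, 84 mm wide, 108 mm tall. Origin at the centre of its underside. In one of the other bays.
- basket: Loose brown woven basket, about 106 mm wide, 60 mm tall, two small handles to 81 mm. Origin at the centre of its underside. In one of the other bays.
- carton: Loose small brown carton with a red band, 40 by 60 by 30 mm tall, lying on the counter in front of the podium, beside the green button. Origin at the centre of its underside.
- left_top (a point): Centre of the top face of the white push button, 28 mm across, at the robot's left (podium +y) of the podium's strip; the point goes down with the button; z up.
- left (a joint): Travel of the left white button: 0 m up (at rest), 0.008 m fully down; a spring brings it back up. It takes 5 N to push fully down, then it meets a hard stop (a jab of over 40 N there would harm it); from about 5.5 mm on it counts as pressed.
- middle_top (a point): Centre of the top face of the white push button, 28 mm across, at the middle of the podium's strip; the point goes down with the button; z up.
- middle (a joint): Travel of the middle white button: 0 m up (at rest), 0.008 m fully down; a spring brings it back up. It takes 5 N to push fully down, then it meets a hard stop (a jab of over 40 N there would harm it); from about 5.5 mm on it counts as pressed.
- right_top (a point): Centre of the top face of the white push button, 28 mm across, at the robot's right (podium -y) of the podium's strip; the point goes down with the button; z up.
- right (a joint): Travel of the right white button: 0 m up (at rest), 0.008 m fully down; a spring brings it back up. It takes 5 N to push fully down, then it meets a hard stop (a jab of over 40 N there would harm it); from about 5.5 mm on it counts as pressed.
- start_top (a point): Centre of the top face of the green push button, 40 mm across, on its own grey housing fixed to the counter between podium and robot, left or right of the carton; the point goes down with the button; z up.
- start (a joint): Travel of the green button: 0 m up (at rest), 0.008 m fully down; a spring brings it back up. It takes 5 N to push fully down, then it meets a hard stop (a jab of over 40 N there would harm it); from about 5.5 mm on it counts as pressed.

How it is judged (in metres and radians):
On the way, in this order (a step that is already met when the one before it is completed fails the run):
1. the white button in front of the pail is pressed (((y of pail in the frame of podium above 0.06 m and value of joint left above 0.0055 m) or (y of pail in the frame of podium between -0.06 and 0.06 m and value of joint middle above 0.0055 m) or (y of pail in the frame of podium below -0.06 m and value of joint right above 0.0055 m)) and value of joint start below 0.002 m), for 0.1 s.
2. that white button is up again (value of joint each of left, middle, right below 0.0015 m), for 0.1 s.
3. the green start button is pressed, with the white ones up (all of step 2 and value of joint start above 0.0055 m), for 0.1 s.
At the end, for the whole second after the job is handed in: All four buttons are up again (within 1.5 mm), and pail, canister, basket and carton stand upright (within 0.1 rad), at rest, within 12 mm of where they began (all of step 2 and value of joint start below 0.0015 m and distance of each of pail, canister, basket, carton from where it was at the start of the episode below 0.012 m and linear speed of each of pail, canister, basket, carton below 0.02 m/s and angle between each of pail, canister, basket, carton's own z axis and vertical below 0.1 rad); the robot touches nothing.
It fails at once if a white button other than the pail's is pushed down by more than 2.5 mm ((not (y of pail in the frame of podium above 0.06 m) and value of joint left above 0.0025 m) or (not (y of pail in the frame of podium between -0.06 and 0.06 m) and value of joint middle above 0.0025 m) or (not (y of pail in the frame of podium below -0.06 m) and value of joint right above 0.0025 m)).
It fails at once if an article or the carton is moved or lifted by more than 12 mm (distance of any of pail, canister, basket, carton from where it was at the start of the episode above 0.012 m).
It fails at once if an article or the carton is tipped by more than 0.25 rad (angle between any of pail, canister, basket, carton's own z axis and vertical above 0.25 rad).
It fails at once if the robot pushes on the podium with more than 40 N (contact force between the arm and podium above 40 N).
It fails at once if the fingers push on the podium or a button with more than 40 N (contact force between the fingers and podium above 40 N or contact force between the fingers and start above 40 N or contact force between the fingers and start_base above 40 N).
It also fails if it takes over 40 s, if anything falls off the work surface, if the arm or the gripper's body presses on something with over 40 N, if the wrist force passes 120 N, or if a joint passes its speed limit or range.

ROBOT

A 6-joint arm with a two-finger parallel gripper is mounted at the origin on the work surface. World frame = base frame: x ahead of the robot, y to its left, z up, the work surface at z = 0. Lengths are in mm, angles in rad, forces in N, time in s.
With the tool pointing down it reaches from about 350 to 925 mm from the base axis. Payload 6.4 kg.
Tool frame: the origin (TCP) lies between the finger pads; the fingertips stand arm.tcp_to_tips ahead of it and the grasp point (between the pads) lies 6 mm ahead of it (arm.tcp_to_tips is the distance from the TCP to the fingertips, in mm); y points along the fingers, x is the direction in which the jaws open and shut, and the axes are right-handed (so a half turn about y gives the same grasp; the last joint's range is limited). The gripper opens to 85 mm and grips with 20 to 120 N. Pads are 22 mm wide; open, the fingers measure 114 mm over their backs; the gripper's body (76 mm by 85 mm) begins 54 mm behind the grasp point. The pads swing forward as they close: fully open they stand 13 mm farther back than shut.
Start: joints at [-1.401, 0.245, 1.558, -0, 1.339, -0.174], TCP at [219.099, -611.972, 256.29] pointing down, gripper open.
Joint ranges: [-3.13, 3.13], [-1.02, 2.26], [0.13, 2.54], [-0.95, 4.09], [0.21, 2.88], [-2.74, 2.74]. Speed limits (rad/s): [2.57, 2.57, 3.14, 3.14, 3.14, 3.14].

INTERFACE

Orientations are given as a unit quaternion [w, x, y, z].
In Python, from bench import arm gives the robot as it stands. The module is installed in compiled form; this text tells all that it offers.
- The arm moves only by the shell command python3 -m crank 'ROWS' [FORCE]. ROWS is JSON, a list of rows, each a list of 3 entries, a list of its own where there are three numbers: the shift along the tool's x, y, z in cm, then the turn about the tool's y in rad, then the opening, from -1 (shut) to 1 (fully open), so that 0 is half open. In form: [[[tx, ty, tz], twist, gripper], ...]. A call has 1 to 12 rows; each row shifts and turns the commanded pose from where the row before left it, along the tool's axes as they then stand; what a row does not reach is not made up. A row lasts 1/12 s, in which the tool goes at most 41.7 mm and 7.16 degrees, less where a joint would pass 70% of its speed; a pose out of reach is approached as far as the arm can. A call is refused whole if a number of a shift passes 4.17 or a number of a turn 0.125, either way. A call with a gripper value outside its range is refused whole. The fingers move at their own pace and stop on an object; FORCE is the grip in N (left out, the last holds). Time passes only in rows, so rows that do not move let the fingers close. It gives the time, the measured TCP pose, the force and the opening at its end, in the units of the state.
- arm.read_state(): the state, without advancing time (a new reading comes with each control period).
- arm.snapshot(name): name is "side" or "top"; returns a dict with "image" (480x640x3 uint8, red, green, blue), "z_map" (480x640 float32, mm along the optical axis (not along the pixel's ray), 0 where there is no reading), "K" (3x3 intrinsics, pixels), "pose" (4x4, takes a point from camera to world coordinates). Camera axes: x right, y up, looking along -z (the intrinsics and any distortion apply to the point x, -y, -z); pixel columns grow to the right and rows downward; lengths in mm; the calibration is good to about 2 mm. A picture is of the moment at which its call begins.
- arm.job_done(): hands the job in, once; it reports no verdict.
The state is a dict: "t": time; "q": joint angles; "dq": joint speeds; "effort": joint torques, N m; "tcp_pos": TCP position; "eef_rot": TCP orientation; "force": force on the tool from outside, world axes, zero at the start; "moment": the same for the moment, N m; "finger_gap": opening from 0.0 (shut) to 1.0 (fully open).
Only numpy, scipy, OpenCV 4.12 (cv2) and the standard library are available. Lean on these libraries where they do the work, as an engineer would, in place of code of your own. Each camera call takes 0.05 s, during which the arm holds its last target.

## Working session

There is one attempt and no reset: what is moved stays moved. The work goes in short steps, Python scripts to look and compute and a shell command to move; the robot and the scene stay as the last step left them, time stands still between calls to the robot, and variables do not carry over. Pictures are saved under pics/ and viewed, and the job is handed in when it is done.

```bash
mkdir -p pics; cat > h.py <<'E'
import numpy as np, cv2
from bench import arm
def save(name,fn):
    s=arm.snapshot(name); cv2.imwrite(f'pics/{fn}.png',s['image'][:,:,::-1]); np.savez(f'pics/{fn}.npz',**s); return s
def px(fn,u,v):
    s=np.load(f'pics/{fn}.npz'); K=s['K']; z=s['z_map'][v-1:v+2,u-1:u+2]; z=np.median(z[z>0])
    p=np.array([(u-K[0,2])/K[0,0]*z,-(v-K[1,2])/K[1,1]*z,-z,1]); return (s['pose']@p)[:3].round(1)
E
python3 - <<'E'
from h import *
save('top','t0');save('side','s0')
st=arm.read_state();print(st['t'],st['tcp_pos'],st['eef_rot'],st['finger_gap'],arm.tcp_to_tips)
E
```

```text
0.1 [ 219.01654187 -611.50048808  255.29292319] [ 0.5785984  -0.57771864  0.40753215 -0.40667261] 0.9970017404778607 25.0
```

View pics/t0.png

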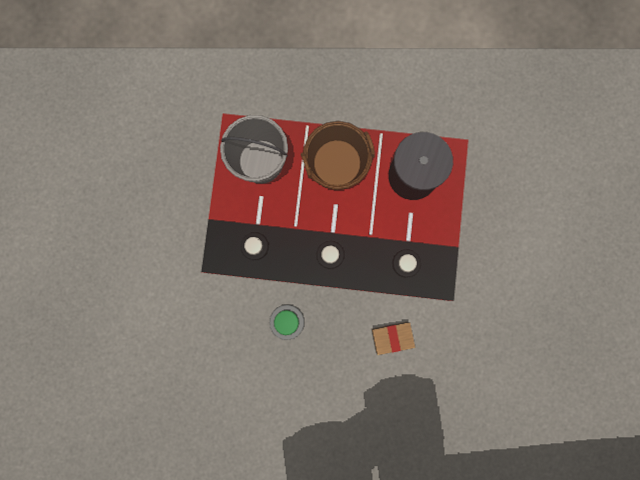

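View pics/s0.png

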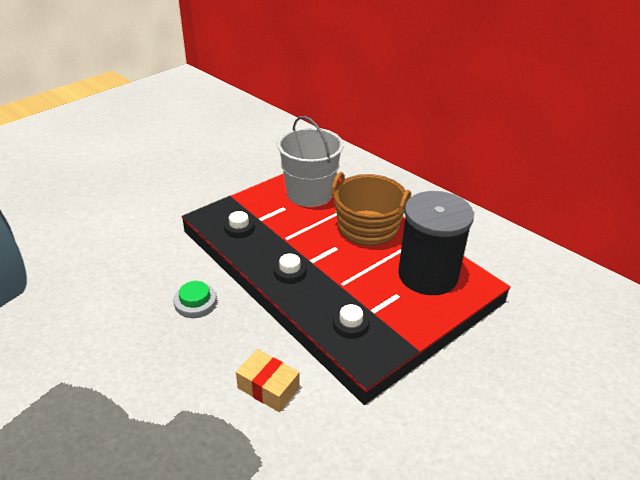

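The grey pail is in the left bay of the top view, at (255,150). Its white button is at (253,245) and the green button at (286,322). The basket is in the middle bay, the canister on the right, and the carton at (393,338).

```bash
python3 - <<'E'
from h import *
from scipy.spatial.transform import Rotation as R
for n,u,v in [('Lbtn',253,245),('M',330,254),('R',408,263),('green',286,322),('carton',393,338),('housing',272,322),('strip',230,250)]: print(n,px('t0',u,v))
for n,u,v in [('Lbtn',238,217),('M',289,262),('R',351,314),('green',194,289)]: print('side',n,px('s0',u,v))
for n in ('t0','s0'):
  s=np.load(f'pics/{n}.npz'); print(s['pose'][:3,3], s['K'][0])
st=arm.read_state(); print(R.from_quat(np.roll(st['eef_rot'],-1)).as_matrix().round(3))
# centroids
s=np.load('pics/t0.npz'); im=s['image'].astype(int)
g=(im[...,1]>im[...,0]+40)&(im[...,1]>im[...,2]+20); v,u=np.nonzero(g); print('green',u.mean(),v.mean())
w=(im.min(2)>170); 
for c in [(253,245),(330,254),(408,263)]:
  m=np.zeros_like(w); m[c[1]-13:c[1]+13,c[0]-13:c[0]+13]=1; v,u=np.nonzero(w&m); print(u.mean(),v.mean(),len(u))
E
```

```text
Lbtn [605.8 141.7  52.8]
M [592.9  22.5  52.5]
R [579.9 -97.3  54.1]
green [487.   90.8  25.3]
carton [464.2 -76.6  29.1]
housing [486.  114.3  10.9]
strip [599.4 181.3  29.1]
side Lbtn [603.2 140.6  53.3]
side M [587.6  19.3  54.1]
side R [576.9 -97.8  52.6]
side green [487.2  92.9  23.5]
[534.3852256   23.49024669 944.36781833] [578.90782181   0.         320.06590548]
[ 191.66501584 -405.88451821  566.84584295] [597.16174502   0.         316.16572485]
[[ 0.337 -0.     0.941]
 [-0.941  0.002  0.337]
 [-0.002 -1.     0.   ]]
green 285.8888888888889 322.400871459695
252.79255319148936 245.3404255319149 188
329.91052631578947 253.96842105263158 190
407.44162436548226 262.7664974619289 197
```

```bash
python3 -m crank '[[[-1,0,1],0,-1],[[-2,0,2.2],0,-1],[[-2.5,0,2.7],0,-1],[[-2.5,0,2.7],0,-1],[[-2.5,0,2.7],0,-1],[[-2.5,0,2.7],0,-1],[[-2.5,0,2.7],0,-1],[[-2.5,0,2.7],0,-1],[[-2.5,0,2.7],0,-1],[[-2.5,0,2.7],0,-1],[[-2.5,0,2.7],0,-1],[[-2.5,0,2.7],0,-1]]' 20
python3 -m crank '[[[-2.5,0,2.7],0,-1],[[-2.5,0,2.7],0,-1],[[-2.5,0,2.7],0,-1],[[-2.5,0,2.7],0,-1],[[-2.5,0,2.7],0,-1],[[-2.5,0,2.7],0,-1],[[-2.5,0,2.7],0,-1],[[-2.5,0,2.7],0,-1],[[-2,0,2],0,-1],[[-1,0,1],0,-1],[[0,0,0],0,-1],[[0,0,0],0,-1]]'
cat > d.py <<'E'
from h import *
import sys
from scipy.spatial.transform import Rotation as R
st=arm.read_state(); M=R.from_quat(np.roll(st['eef_rot'],-1)).as_matrix()
t=np.array([float(a) for a in sys.argv[1:4]])
p=st['tcp_pos']
print(st['t'],p.round(1),st['force'].round(1),st['finger_gap'],'tool delta cm',((t-p)@M/10).round(2), 'tips',arm.tcp_to_tips)
E
python3 d.py 605 141.5 120
```

```text
t: 1.1
tcp_pos: [409.3, -244.7, 256.0]
eef_rot: [0.578, -0.578, 0.407, -0.407]
force: [0.3, 0.1, -0.0]
finger_gap: 0.002
t: 2.1
tcp_pos: [562.8, 52.9, 255.8]
eef_rot: [-0.578, 0.579, -0.407, 0.407]
force: [0.7, -0.5, -0.4]
finger_gap: -0.002
2.1 [562.8  52.9 255.8] [ 0.7 -0.5 -0.4] -0.0023039503185244155 tool delta cm [-6.91 13.57  6.98] tips 25.0
```

```bash
python3 -m crank '[[[-1.5,0,1.5],0,-1],[[-2,0,2],0,-1],[[-2,0,2],0,-1],[[-1.4,0,1.5],0,-1],[[0,2,0],0,-1],[[0,3,0],0,-1],[[0,3,0],0,-1],[[0,3,0],0,-1],[[0,2,0],0,-1],[[0,1.5,0],0,-1],[[0,0,0],0,-1],[[0,0,0],0,-1]]'
python3 d.py 605 141.5 78; python3 -c "
from h import *
save('side','s1');save('top','t1')
a=cv2.imread('pics/s1.png')[130:290,150:350];cv2.imwrite('pics/s1c.png',cv2.resize(a,None,fx=3.7,fy=3.7))"
```

```text
t: 3.1
tcp_pos: [605.2, 139.9, 110.8]
eef_rot: [-0.577, 0.578, -0.408, 0.407]
force: [0.2, 0.7, -0.0]
finger_gap: 0.0
3.1 [605.2 139.9 110.8] [ 0.2  0.7 -0. ] 8.346051137684331e-05 tool delta cm [-0.16  3.28  0.04] tips 25.0
```

View pics/s1c.png

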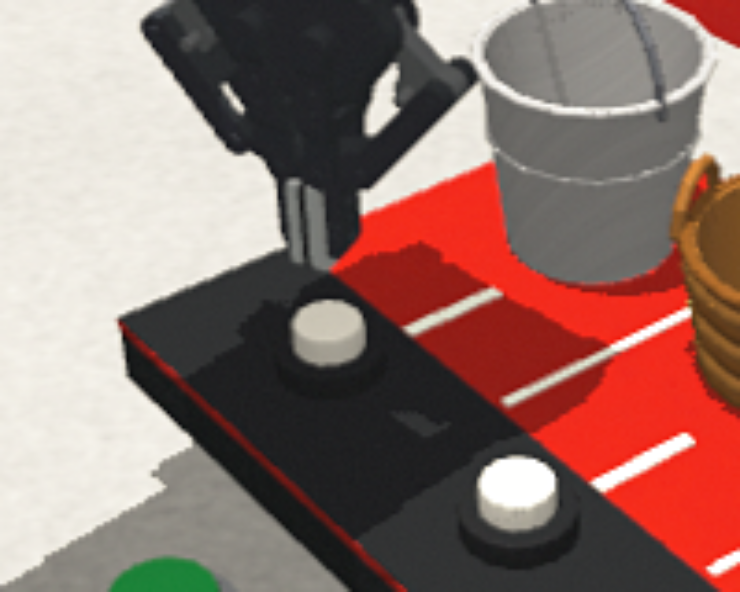

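View pics/t1.png

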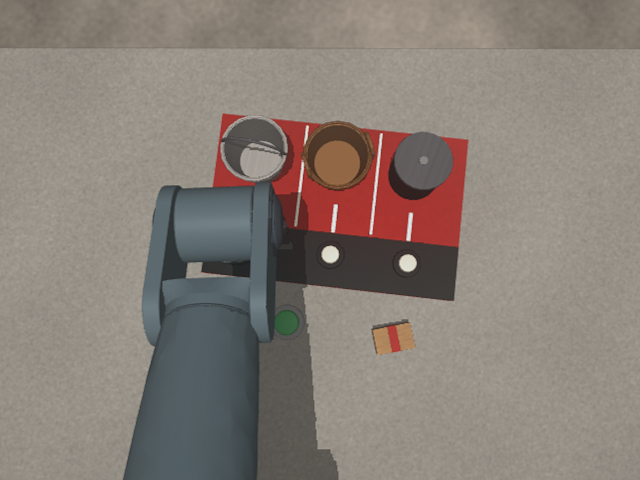

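The closed fingertips hang about 30 mm above the left button and are clear of the pail. I'll descend in small steps and watch the force.

```bash
python3 -m crank '[[[-0.16,0.8,0],0,-1],[[0,1,0],0,-1],[[0,0.8,0],0,-1],[[0,0.2,0],0,-1],[[0,0,0],0,-1]]'
python3 -m crank '[[[0,0.2,0],0,-1],[[0,0.2,0],0,-1],[[0,0.1,0],0,-1],[[0,0,0],0,-1]]'
```

```text
t: 3.62
tcp_pos: [604.3, 143.0, 81.8]
eef_rot: [-0.578, 0.579, -0.408, 0.406]
force: [-0.0, -0.4, -0.4]
finger_gap: -0.001
t: 3.95
tcp_pos: [605.5, 143.0, 78.6]
eef_rot: [0.578, -0.578, 0.407, -0.407]
force: [-0.1, 0.1, 2.0]
finger_gap: 0.002
```

```bash
python3 -m crank '[[[0,0.2,0],0,-1],[[0,0.1,0],0,-1],[[0,0,0],0,-1]]'
python3 -m crank '[[[0,0.1,0],0,-1],[[0,0.1,0],0,-1],[[0,0,0],0,-1]]'
```

```text
t: 4.2
tcp_pos: [605.6, 143.0, 75.6]
eef_rot: [0.578, -0.578, 0.407, -0.407]
force: [-0.1, 0.3, 3.3]
finger_gap: -0.002
t: 4.45
tcp_pos: [605.6, 143.0, 73.6]
eef_rot: [0.578, -0.578, 0.407, -0.407]
force: [0.2, 0.7, 3.0]
finger_gap: 0.001
```

```bash
python3 -m crank '[[[0,0.1,0],0,-1],[[0,0.1,0],0,-1],[[0,0,0],0,-1]]'
python3 -m crank '[[[0,0.05,0],0,-1],[[0,0.05,0],0,-1],[[0,0,0],0,-1]]'
```

```text
t: 4.7
tcp_pos: [605.6, 143.0, 71.5]
eef_rot: [0.578, -0.578, 0.407, -0.407]
force: [0.9, 0.2, 4.0]
finger_gap: 0.001
t: 4.95
tcp_pos: [605.7, 143.0, 71.0]
eef_rot: [0.578, -0.578, 0.407, -0.407]
force: [0.2, 0.3, 6.8]
finger_gap: -0.001
```

```bash
python3 -m crank '[[[0,0.05,0],0,-1],[[0,0,0],0,-1],[[0,0,0],0,-1]]'
python3 -m crank '[[[0,-0.3,0],0,-1],[[0,-0.6,0],0,-1],[[0,-1,0],0,-1],[[0,-2,0],0,-1],[[0,-2,0],0,-1],[[0,-2,0],0,-1],[[0,0,0],0,-1],[[0,0,0],0,-1]]'
python3 d.py 487 91 80
```

```text
t: 5.2
tcp_pos: [605.7, 143.0, 71.0]
eef_rot: [0.578, -0.578, 0.407, -0.407]
force: [-1.3, 0.8, 10.1]
finger_gap: -0.001
t: 5.87
tcp_pos: [605.3, 142.9, 149.6]
eef_rot: [0.578, -0.578, 0.407, -0.407]
force: [-0.2, 0.3, 0.3]
finger_gap: 0.002
5.8667 [605.3 142.9 149.6] [-0.2  0.3  0.3] 0.001980154412224067 tool delta cm [  0.89   6.95 -12.9 ] tips 25.0
```

The white button bottomed: the TCP stalled at 71.0 mm while the force rose to 10 N. It has been released. Next is the green button.

```bash
python3 -m crank '[[[0.1,0,-1.5],0,-1],[[0.2,0,-3],0,-1],[[0.3,0,-3.5],0,-1],[[0.3,0,-3],0,-1],[[0,0,-1.9],0,-1],[[0,1.5,0],0,-1],[[0,2.5,0],0,-1],[[0,2,0],0,-1],[[0,1,0],0,-1],[[0,0,0],0,-1],[[0,0,0],0,-1]]'
python3 d.py 487 91 50;  python3 -c "
from h import *
save('side','s2')
a=cv2.imread('pics/s2.png')[130:340,120:400];cv2.imwrite('pics/s2c.png',cv2.resize(a,None,fx=2.8,fy=2.8))"
```

```text
t: 6.78
tcp_pos: [486.0, 91.1, 77.9]
eef_rot: [-0.578, 0.579, -0.408, 0.406]
force: [-0.4, 0.3, 0.7]
finger_gap: 0.001
6.7833 [486.   91.1  77.9] [-0.4  0.3  0.7] 0.000566220682464286 tool delta cm [0.04 2.79 0.1 ] tips 25.0
```

View pics/s2c.png

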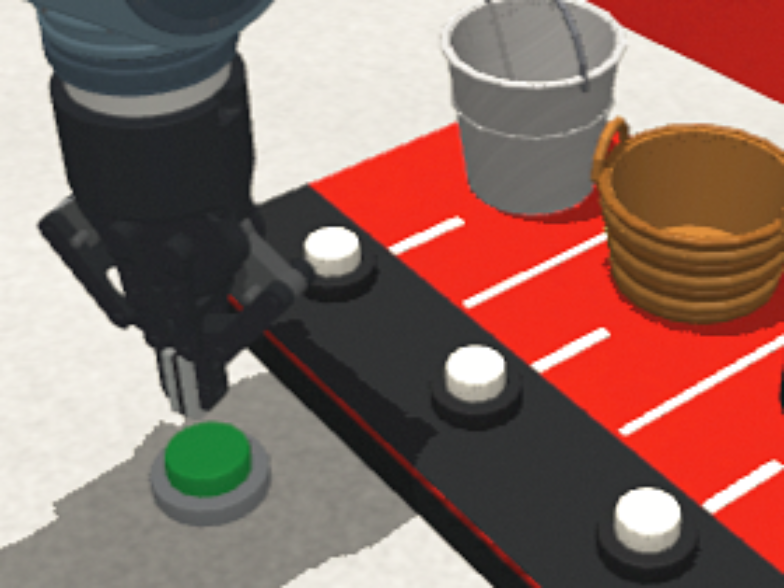

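The white buttons are up, and the tips are about 28 mm above the green button, clear of the podium.

```bash
python3 -m crank '[[[0,1,0],0,-1],[[0,1,0],0,-1],[[0,0.4,0.1],0,-1],[[0,0,0],0,-1]]'
python3 -m crank '[[[0,0.2,0],0,-1],[[0,0.2,0],0,-1],[[0,0.1,0],0,-1],[[0,0,0],0,-1]]'
python3 -m crank '[[[0,0.2,0],0,-1],[[0,0.1,0],0,-1],[[0,0,0],0,-1]]'
```

```text
t: 7.17
tcp_pos: [486.9, 91.4, 53.5]
eef_rot: [-0.578, 0.579, -0.408, 0.406]
force: [0.8, -0.7, -0.1]
finger_gap: 0.0
t: 7.5
tcp_pos: [487.8, 91.3, 49.7]
eef_rot: [-0.578, 0.578, -0.407, 0.407]
force: [1.0, -0.5, -0.6]
finger_gap: -0.002
t: 7.75
tcp_pos: [488.1, 91.3, 47.0]
eef_rot: [0.578, -0.578, 0.407, -0.407]
force: [0.2, 0.1, 2.2]
finger_gap: -0.002
```

```bash
python3 -m crank '[[[0,0.2,0],0,-1],[[0,0.1,0],0,-1],[[0,0,0],0,-1]]'
python3 -m crank '[[[0,0.1,0],0,-1],[[0,0.1,0],0,-1],[[0,0,0],0,-1]]'
```

```text
t: 8.0
tcp_pos: [488.1, 91.3, 44.0]
eef_rot: [0.578, -0.578, 0.407, -0.407]
force: [0.6, 0.3, 3.4]
finger_gap: 0.003
t: 8.25
tcp_pos: [488.2, 91.3, 42.0]
eef_rot: [0.578, -0.578, 0.407, -0.407]
force: [0.1, 0.6, 4.7]
finger_gap: 0.003
```

```bash
python3 -m crank '[[[0,0.1,0],0,-1],[[0,0,0],0,-1],[[0,0,0],0,-1]]'
python3 -m crank '[[[0,0.05,0],0,-1],[[0,0,0],0,-1],[[0,0,0],0,-1]]'
```

```text
t: 8.5
tcp_pos: [488.1, 91.4, 41.0]
eef_rot: [0.578, -0.578, 0.407, -0.407]
force: [0.1, -0.3, 4.8]
finger_gap: 0.004
t: 8.75
tcp_pos: [488.2, 91.3, 41.0]
eef_rot: [0.578, -0.578, 0.407, -0.407]
force: [-2.5, 0.4, 9.1]
finger_gap: -0.003
```

The green button has bottomed too (stalled at 41.0 mm, 9 N). I'll draw back up and then toward the robot.

```bash
python3 -m crank '[[[0,-0.3,0],0,-1],[[0,-0.8,0],0,-1],[[0,-2,0],0,-1],[[0,-3,0],0,-1],[[0,-3,0],0,-1],[[0,-3,0],0,-1],[[0,-2,0],0,-1],[[0,-1,0],0,-1],[[0,0,0],0,-1],[[0,0,0],0,-1],[[0,0,0],0,-1]]'
python3 -c "
from h import *
save('side','s3');save('top','t3')
for n,u,v in [('L',238,217),('M',289,262),('R',351,314),('green',194,289)]: print(n,px('s0',u,v)[2],px('s3',u,v)[2])
for n in 'st':
  d=np.abs(cv2.imread(f'pics/{n}0.png').astype(int)-cv2.imread(f'pics/{n}3.png')).max(2)
  print(n,[(k,int((d[a:b,c:e]>25).sum())) for k,(a,b,c,e) in ({'pail':(110,210,275,345),'basket+can':(170,300,330,480),'carton':(345,415,230,305)} if n=='s' else {'pail':(112,186,218,290),'basket':(118,195,300,376),'can':(128,202,385,456),'carton':(315,360,368,420)}).items()])
"
```

```text
t: 9.67
tcp_pos: [486.4, 91.4, 189.2]
eef_rot: [-0.577, 0.579, -0.408, 0.406]
force: [1.2, -0.3, 0.7]
finger_gap: -0.001
L 53.3 52.5
M 54.1 52.7
R 52.6 53.2
green 23.5 23.4
s [('pail', 0), ('basket+can', 0), ('carton', 0)]
t [('pail', 0), ('basket', 0), ('can', 0), ('carton', 0)]
```

View pics/s3.png

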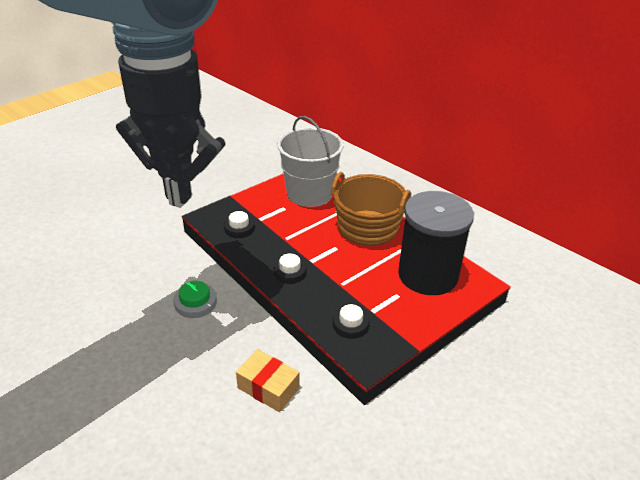

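The picture shows the arm drawn back, all four buttons up, and the articles and carton where they were.

```bash
python3 -c "
from bench import arm
print(arm.job_done())"
```

```text
the job is handed in; nothing more can be done
None
```

I pressed the left white button, which is the one in front of the grey pail, and then the green start button. Both were pushed to their stops with the closed fingertips and released. I then raised the arm about 150 mm clear and handed the job in at about 9.8 s of the 40 s.

- **Presses:** the TCP stalled at each stop. The highest force read was about 10 N on the white button and 9 N on the green, well under the 40 N limit.
- **After drawing back:** in the depth images all four button tops are within about 1.5 mm of their starting height. That is close to the depth noise, because the middle button, which I never touched, shows the largest difference.
- **Articles and carton:** I compared each one's area of the pictures with the start, and no pixels changed noticeably for the pail, basket, canister or carton.

No check failed or disagreed. The hand-in itself gives no verdict.

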